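# Clamp a paint can in the lid press and hold its lid home

## Task

Close the paint can that stands in the hand press: first turn the crank on the left clockwise (seen from its handle end) until the jaw has pushed the can into the fixed V-block and grips it firmly, then pull the hand lever down until the press pad has pushed the lid fully home. The gasketed lid springs up again if let go, so keep holding the lever down with the lid home, ready for the lid clips: the program finishes while still holding it, with the can still clamped. Leave the things lying round the press where they are.

Things in the scene. Friction and masses are not known exactly. Their poses are not given: they have to be found in the camera images.
- press: grey cast lid press, fixed: base plate 235 x 245 mm, 16 mm thick; column at its far side; head 64 mm wide over the can, z = 192 to 272 mm; ram top at z = 310 mm. Origin: on the bench straight below the ram, where the can belongs; z up, x to the column, y to the crank. Turned about z by up to 0.35 rad; all offsets below are in this frame, heights above the bench
- v_block: fixed V-block on the base plate at the -y side of the can: two 45 degree flanks that open to +y, top at z = 107 mm. Origin and axes: as press
- jaw: moving V-jaw at the +y side of the can, mirror of the V-block; slides to -y as the crank turns, 20 mm a turn. Origin at bench height, at the centre of a can that touches both its flanks: at y = +22 mm with the crank at 0; at y = 0, over press, with the can clamped
- crank (a joint): clamp screw angle, rad: 0 with the grip straight up; grows clockwise seen from the crank's own end (from +y), closing the jaw: grip from top to near side (-x), down, far side, up. Starts at 0 to 2.5; can clamped at about 6.9. About 4 N of drag at the grip; stays where left, does not shift along its axis. Clamped, it goes stiff within a few degrees; 6 to 8 N more at the grip is plenty
- hub (a point): point on the crank's axis, 85 mm above the bench, 220 mm to the press's +y: centre of the circle of 50 mm radius, in the press's x-z plane, on which crank_grip travels
- crank_grip (a point): point on the axis of the crank's free-spinning black sleeve where it is pinched across x: 25 mm in diameter, along the press's y from 56 mm on the press's side of this point to 30 mm on the other. Crank arm and hub lie beyond the inner end: a hand reaching up to 45 mm to either side of this point in y clears them all the way round
- ram: upright steel ram, 24 mm thick, with a rubber-faced round pad of 71 mm diameter at its foot; goes straight down 30 mm for each radian of the lever, 27 mm at most. Origin: centre of the pad's underside, 147 mm above the bench when the lever is up
- lever: hand lever at the -y side of the head, along its own -x axis from its origin on the pivot, which is parallel to y at x = 35, y = -68, z = 222 mm. A spring holds it 0.6 rad above level; it swings 0.9 rad down. Lid home: about level. Needs about 7 N at the grip at the top, 12 N with the lid home, where it meets hard resistance: 4 to 8 N more is a firm hold
- lever_grip (a point): middle of the lever's black grip, on its axis, 175 mm from the pivot; round bar of 28 mm diameter, 57 mm towards the pivot and 44 mm away from it; can be pinched from above across the press's y, or pushed down on
- can: steel quart paint can, 112 mm in diameter, 121 mm tall to the rim, 0.95 kg, standing upright and loose on the base plate between jaw and V-block, 3 to 10 mm to the +y side of the ram axis and up to 6 mm off it in x. Origin: centre of its underside
- can_lid (a joint): height of the can's plug lid above its home seat in m: 0 is fully home, about 0.009 at the start; a gasket pushes it up with 22 N when it is home
- lid_lifter: small steel lid lifter, 144 mm long, 30 mm wide, 9 mm thick, lying flat on the bench to the right of the press. Origin: centre of its underside. A bystander
- tape: roll of masking tape lying flat to the right of the press, 86 mm in diameter, 24 mm high. Origin: centre of its underside. A bystander
- marker: felt marker lying to the left of the press, 138 mm long, 17 mm thick. Origin: centre of its underside. A bystander
- jar: small sample jar standing to the left of the press, 49 mm in diameter, 56 mm tall. Origin: centre of its underside. A bystander
Things that resemble listed ones, but are neither listed nor needed, are in the scene too. Leave any blue or turquoise look-alike of the can alone.

How it is judged:
On the way, in this order (a step that is already met when the one before it is completed fails the run):
1. the can is clamped between jaw and V-block while its lid still stands proud (contact force between each of jaw, v_block and can above 15 N and value of joint can_lid above 0.005 m), for 0.2 s.
2. the lid is pressed home by the pad, the lever held down (value of joint can_lid below 0.002 m and contact force between ram and can above 10 N and contact force between the fingers and lever above 3 N), for 0.3 s.
At the end, for the whole second after the job is handed in: Still holding at the end: the fingers push on the lever (over 3 N), the ram's pad bears on the lid (over 10 N) and the lid is within 2 mm of its seat; the can is at rest, upright within 0.05 rad, within 5 mm of the ram axis, and gripped between jaw and V-block with over 15 N (all of step 2 and contact force between each of jaw, v_block and can above 15 N and horizontal distance between can and press below 0.005 m and angle between can's own z axis and vertical below 0.05 rad and linear speed of can below 0.02 m/s); the arm keeps its last pose, push and grip.
It fails at once if a thing lying round the press was moved more than 30 mm (distance of any of lid_lifter, tape, marker, jar from where it was at the start of the episode above 0.03 m).
It also fails if it takes over 64 s, if anything falls off the work surface, if the arm or the gripper's body presses on something with over 40 N, if the wrist force passes 120 N, or if a joint passes its speed limit or range.

## Robot

A 6-joint arm with a two-finger parallel gripper is mounted at the origin on a cart in front of the work surface, level with it; the furniture and walls round the work are solid. World frame = base frame: x ahead of the robot, y to its left, z up, the work surface at z = 0. Lengths are in m, angles in rad, forces in N, time in s.
With the tool pointing down it reaches from about 0.425 to 0.95 m from the base axis. Payload 3.5 kg.
Tool frame: the origin (TCP) lies on the centre line of the jaws, within the pads' length; the fingertips stand arm.tip_reach ahead of it and the grasp point (between the pads) is the TCP (arm.tip_reach is the distance from the TCP to the fingertips, in m); z points along the fingers, y is the line along which they close (so a half turn about z gives the same grasp; the last joint's range is limited). The gripper opens to 85 mm and grips with 20 to 120 N. Pads are 22 mm wide; open, the fingers measure 114 mm over their backs; the gripper's body (76 mm by 85 mm) begins 54 mm behind the grasp point. The pads swing forward as they close: fully open they stand 13 mm farther back than shut.
Start: joints at [-1.356, 0.286, 1.577, -0, 1.279, -0.15], TCP at [0.241, -0.631, 0.25] pointing down, gripper open.
Joint ranges: [-2.77, 2.77], [-0.9, 2.22], [0.21, 2.48], [-1.53, 4.67], [0.24, 2.81], [-2.84, 2.84]. Speed limits (rad/s): [2.79, 2.79, 3.14, 3.14, 3.14, 3.14].

## Interface

Orientations are given as a unit quaternion [w, x, y, z].
In Python, from workcell import arm gives the robot as it stands.
- The arm moves only by the tool inch_along, called after "Call:" by a JSON object that holds its "name" and its "arguments", one argument or row to a line. Schema: {"type":"object","properties":{"offsets":{"type":"array","items":{"type":"array","prefixItems":[{"type":"array","items":{"type":"number"},"minItems":3,"maxItems":3},{"type":"array","items":{"type":"number"},"minItems":3,"maxItems":3},{"type":"number"}],"minItems":3,"maxItems":3},"minItems":1,"maxItems":12},"only":{"type":"string"},"quiet":{"type":"boolean"},"lines":{"type":"string"}},"required":["offsets"],"additionalProperties":false}. offsets is a list of rows, 1 to 12 of them, each written [[rx, ry, rz], [dx, dy, dz], opening]: a rotation vector rx, ry, rz in rad, then dx, dy, dz in m, then the finger opening in m; each row shifts and turns the commanded pose from where the row before left it, along the tool's axes as they then stand; what a row does not reach is not made up. A row lasts 1/10 s, in which the tool goes at most 0.05 m and 0.15 rad, less where a joint would pass 70% of its speed; a pose out of reach is approached as far as the arm can. The fingers move at their own pace and stop on an object; the grip force is fixed at half the most. Time passes only in rows, so rows that do not move let the fingers close. The tool returns the time, the measured TCP pose, the force, the opening and the grip force at its end. only (a regular expression) keeps the lines of the reply that match it, lines (a string "A,B") keeps lines A to B, and quiet returns only ok. Input that does not fit is refused with a message, and nothing moves.
- arm.state(): the state, without advancing time (a new reading comes with each control period).
- arm.get_image(name): name is "scene" or "top"; returns a dict with "pixels" (480x640x3 uint8, red, green, blue), "fx", "fy", "cx", "cy" (pixels), "k1" (the pictures are not rectified: a ray, as slopes to the right and down, at radius r is drawn at 1 + k1 r^2 times it, then the intrinsics apply), "world_from_camera" (4x4, takes a point from camera to world coordinates). Camera axes: x right, y down, z forward; pixel columns grow to the right and rows downward; lengths in m; the calibration is good to about 2 mm. A picture is of the moment at which its call begins. There is no depth.
- arm.hand_in(): hands the job in; it is judged then, once.
The state is a dict: "clock": time; "joint_positions": joint angles; "qd": joint speeds; "joint_torque": joint torques, N m; "ee_pos": TCP position; "tool_rot": TCP orientation; "force": force on the tool from outside, world axes, zero at the start; "wrist_torque": the same for the moment, N m; "gripper_width": finger opening in m; "finger_force": force on a finger pad.
Only numpy, scipy, OpenCV 4.12 (cv2) and the standard library are available. Lean on these libraries where they do the work, as an engineer would, in place of code of your own. Each camera call takes 0.05 s, during which the arm holds its last target. There are 200 camera calls.

## Working session

There is one attempt and no reset: what is moved stays moved. The work goes in short steps, Python scripts to look and compute and a tool call to move; the robot and the scene stay as the last step left them, time stands still between calls to the robot, and variables do not carry over. Pictures are saved under pics/ and viewed, at most 10 in all, crops included, and the job is handed in when it is done.

```bash
mkdir -p pics
```

Run:
```python
from workcell import arm
import cv2,numpy as np
for n in("scene","top"):
    g=arm.get_image(n); cv2.imwrite(f"pics/{n}0.png",g["pixels"][:,:,::-1])
    print(n,g["fx"],g["fy"],g["cx"],g["cy"],g["k1"]);print(np.round(g["world_from_camera"],4))
s=arm.state();print(s,arm.tip_reach)
```

```text
scene 525.8193689359028 525.8193689359028 322.77727835684664 242.45716785465385 -0.13097879626543407
[[-0.9997  0.0063  0.0216  0.4704]
 [-0.0126  0.6412 -0.7672  1.018 ]
 [-0.0187 -0.7673 -0.641   1.0538]
 [ 0.      0.      0.      1.    ]]
top 453.5783317493254 453.5783317493254 315.71579784888826 235.3345836689528 -0.014862473189174134
[[-0.0236 -0.9989  0.0416  0.4554]
 [-0.9996  0.0229 -0.0189  0.0231]
 [ 0.018  -0.042  -0.999   1.5354]
 [ 0.      0.      0.      1.    ]]
{'clock': 0.1, 'joint_positions': array([-1.35599999e+00,  2.87101772e-01,  1.57804448e+00,  4.22096714e-05,
        1.27858518e+00, -1.49999243e-01]), 'qd': array([ 1.36707657e-04, -2.65498892e-03, -3.65368336e-03, -4.19875492e-05,
        1.50034173e-04,  7.35999127e-04]), 'joint_torque': array([ 1.27502684e-03, -4.07296729e+01, -2.93697810e+01, -1.21603571e-04,
        3.41408908e-03, -2.71470697e-06]), 'ee_pos': array([ 0.24072936, -0.63002124,  0.24906147]), 'tool_rot': array([-1.06948245e-03,  9.83412134e-01,  1.81382002e-01, -1.44475237e-05]), 'force': array([ 0.00174083, -0.64443735, -0.75690164]), 'wrist_torque': array([ 0.01903903, -0.05139549,  0.0224046 ]), 'finger_force': 0.0, 'gripper_width': 0.0858046207138655} 0.019
```

View pics/scene0.png

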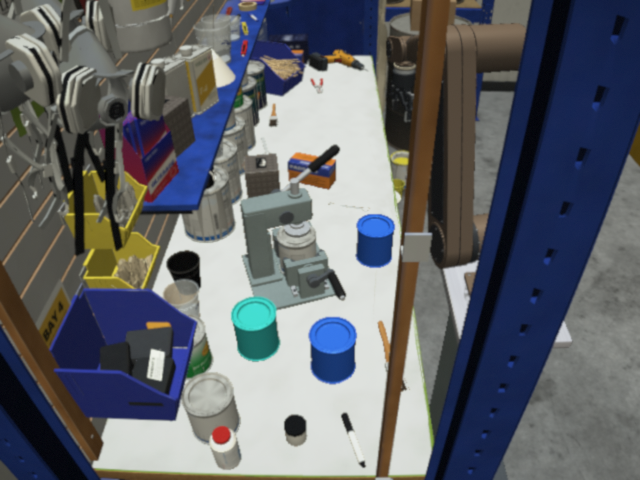

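View pics/top0.png

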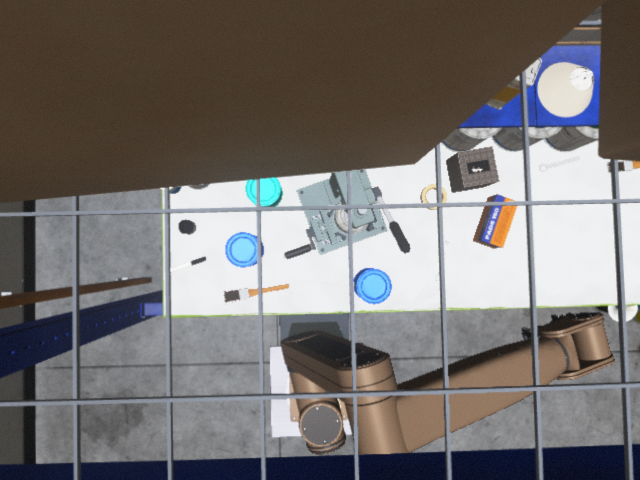

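The scene view shows the press around (280,240), with the black crank grip near (337,285) and the lever grip near (325,157). In the top view the press is around (342,212), the crank grip runs from (287,254) to (310,247), and the lever grip is near (400,238). Blue cans sit in front of the press and to its left. I'll zoom in on these next.

Create h.py:
```python
import numpy as np,cv2
from workcell import arm
from scipy.spatial.transform import Rotation as R
def K(g): return np.array([[g["fx"],0,g["cx"]],[0,g["fy"],g["cy"]],[0,0,1]]),np.array([g["k1"],0,0,0,0.])
def ray(g,uv):
    k,d=K(g);p=cv2.undistortPoints(np.array([[uv]],float),k,d)[0,0];T=g["world_from_camera"]
    v=T[:3,:3]@[p[0],p[1],1];return T[:3,3],v/np.linalg.norm(v)
def plane(g,uv,z):
    o,v=ray(g,uv);return o+v*(z-o[2])/v[2]
def proj(g,P):
    k,d=K(g);T=np.linalg.inv(g["world_from_camera"]);P=np.atleast_2d(np.array(P,float))
    return cv2.projectPoints(P,cv2.Rodrigues(T[:3,:3])[0],T[:3,3],k,d)[0][:,0]
def tri(ga,a,gb,b):
    o1,v1=ray(ga,a);o2,v2=ray(gb,b);s,t=np.linalg.lstsq(np.c_[v1,-v2],o2-o1,rcond=None)[0]
    return (o1+s*v1+o2+t*v2)/2,np.linalg.norm(o1+s*v1-o2-t*v2)
def st():
    s=arm.state();q=s["tool_rot"];r=R.from_quat([q[1],q[2],q[3],q[0]]);return s,r
```

Run:
```python
from h import *
a=cv2.imread("pics/scene0.png");b=cv2.imread("pics/top0.png")
cv2.imwrite("pics/c1.png",cv2.resize(np.vstack([a[140:310,230:400]]),None,fx=3.5,fy=3.5,interpolation=cv2.INTER_CUBIC))
cv2.imwrite("pics/c2.png",cv2.resize(b[160:270,270:420],None,fx=5,fy=5,interpolation=cv2.INTER_CUBIC))
```

```text
(no output)
```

View pics/c1.png

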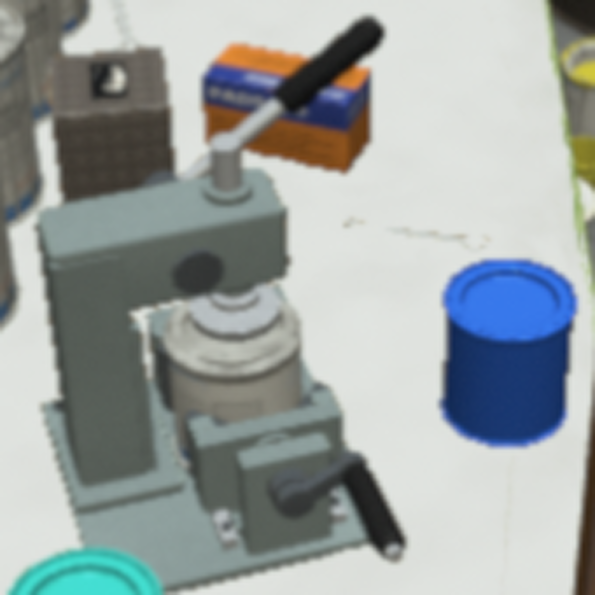

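View pics/c2.png

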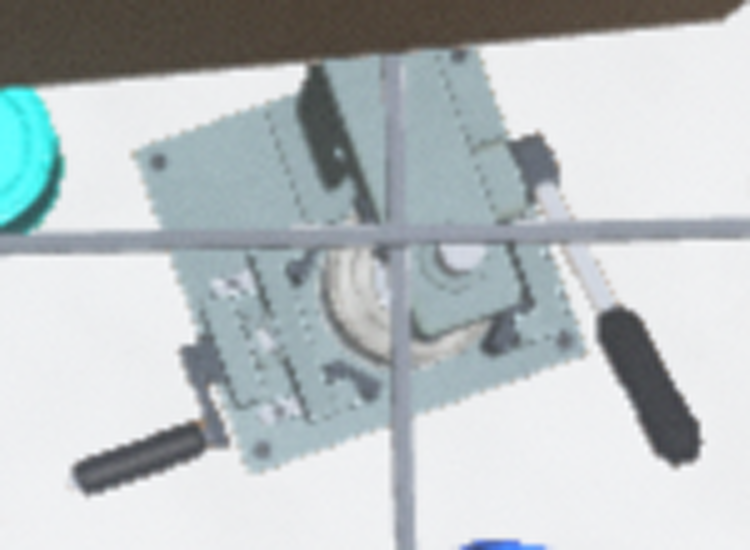

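Crops. Scene: ram top at about (294,181), sleeve from (330,274) to (343,297), lever grip from (311,170) to (336,147). Top: plate corners at (297,190), (321,254) and (388,230), ram top at (362.6,210.5), sleeve from (286,255) to (312,247). I'll compute positions from these.

Create m.py:
```python
from h import *
S=arm.get_image("scene");T=arm.get_image("top")
c2=lambda u,v:(270+(u-2)/5,160+(v-2)/5)
c1=lambda u,v:(230+(u-1.5)/3.5,140+(v-1.5)/3.5)
```

Run:
```python
from m import *
np.set_printoptions(precision=4,suppress=True)
A,B,C=[plane(T,c2(*p),.016) for p in((135,152),(255,472),(588,352))]
print(A,B,C,"sides",np.linalg.norm(A-B),np.linalg.norm(C-B))
print("yaw",np.arctan2(*(A-B)[[1,0]]),np.arctan2(*(-(B-C)[[0,1]]*[1,-1])))
print("ramtop",plane(T,c2(463,254),.31),plane(S,c1(227,143),.31),tri(S,c1(227,143),T,c2(463,254)))
print("crank out",tri(S,c1(396,547),T,c2(82,477)));print("in",tri(S,c1(352,470),T,c2(205,437)))
# black masks
for n,g,box in(("S",S,(325,350,268,302)),("T",T,(284,313,240,262)),("SL",S,(305,342,140,175)),("TL",T,(386,412,218,256))):
    im=g["pixels"];u0,u1,v0,v1=box;m=(im[v0:v1,u0:u1].max(2)<75)
    n_,l,stt,ce=cv2.connectedComponentsWithStats(m.astype(np.uint8));k=1+stt[1:,4].argmax()
    yy,xx=np.where(l==k);P=np.c_[xx+u0,yy+v0].astype(float);c=P.mean(0);w=np.linalg.svd(P-c,full_matrices=False)[2][0];t=(P-c)@w
    print(n,len(P),c,w,c+w*t.min(),c+w*t.max())
```

```text
[0.6727 0.055  0.016 ] [ 0.4557 -0.0205  0.016 ] [ 0.5311 -0.2467  0.016 ] sides 0.22982494601691184 0.238347326836894
yaw 0.3351298048407216 0.32171528639110725
ramtop [ 0.5713 -0.1279  0.31  ] [ 0.5718 -0.1227  0.31  ] (array([ 0.5719, -0.1284,  0.3063]), np.float64(0.0006569649984287788))
crank out (array([0.4524, 0.0911, 0.1042]), np.float64(0.005491191616802988))
in (array([0.4799, 0.013 , 0.1067]), np.float64(0.0028986297357508914))
S 211 [334.8531 283.5687] [0.4898 0.8718] [328.5082 272.2763] [341.5026 295.4032]Traceback (most recent call last):
  File "<stdin>", line 11, in <module>
ValueError: attempt to get argmax of an empty sequence
```

Run:
```python
from m import *
np.set_printoptions(precision=4,suppress=True)
def bar(n,g,box,th=95):
    im=g["pixels"];u0,u1,v0,v1=box;m=(im[v0:v1,u0:u1].max(2)<th)
    n_,l,stt,ce=cv2.connectedComponentsWithStats(m.astype(np.uint8));k=1+stt[1:,4].argmax()
    yy,xx=np.where(l==k);P=np.c_[xx+u0,yy+v0].astype(float);c=P.mean(0);w=np.linalg.svd(P-c,full_matrices=False)[2][0];t=(P-c)@w
    e=[c+w*t.min(),c+w*t.max()];print(n,len(P),c,e);return sorted(e,key=lambda q:q[0]),c
(tb,tc)=bar("T",T,(284,312,240,262));(sb,sc)=bar("S",S,(331,350,272,302))
print("crank in",tri(S,sb[0],T,tb[1]),"out",tri(S,sb[1],T,tb[0]),"mid",tri(S,sc,T,tc))
tl,c1_=bar("TL",T,(386,412,218,256));sl,c2_=bar("SL",S,(305,342,140,175))
print("lever in",tri(S,sl[0],T,tl[0]),"out",tri(S,sl[1],T,tl[1]),"mid",tri(S,c2_,T,c1_))
O=np.array([.5715,-.128]);y=.328;Rz=np.array([[np.cos(y),-np.sin(y)],[np.sin(y),np.cos(y)]])
for p in([0,.22],[-.0445,.22],[.035,-.068],[.035-.175*np.cos(.6),-.068],[-.14,-.068]):print(p,O+Rz@p)
hsv=cv2.cvtColor(T["pixels"],cv2.COLOR_RGB2HSV)
m=((hsv[...,0]>85)&(hsv[...,0]<125)&(hsv[...,1]>130)&(hsv[...,2]>150)).astype(np.uint8)
n,l,s,c=cv2.connectedComponentsWithStats(m)
for k in range(1,n):
    if s[k,4]>300:
        w=plane(T,c[k],.121)[:2];print("blue",c[k],s[k],w,"press frame",Rz.T@(w-O))
```

```text
T 78 [298.8205 250.7051] [array([309.6499, 246.804 ]), array([286.3506, 255.1972])]
S 185 [336.1892 285.3838] [array([330.7196, 272.1156]), array([340.712 , 296.3554])]
crank in (array([0.4794, 0.016 , 0.1158]), np.float64(0.0007667624567182252)) out (array([0.4545, 0.0901, 0.1014]), np.float64(0.00016421697379506112)) mid (array([0.4667, 0.0505, 0.1012]), np.float64(0.0019530732514003843))
TL 255 [399.2941 236.7451] [array([391.5941, 222.1585]), array([407.0765, 251.4875])]
SL 420 [323.4143 162.0857] [array([337.1565, 146.9591]), array([311.9168, 174.7414])]
lever in (array([ 0.5354, -0.2149,  0.2684]), np.float64(0.009712319491678736)) out (array([ 0.4586, -0.2401,  0.3405]), np.float64(0.0035588315805033955)) mid (array([ 0.498 , -0.2289,  0.2999]), np.float64(0.0006429974720672073))
[0, 0.22] [0.5006 0.0803]
[-0.0445, 0.22] [0.4585 0.0659]
[0.035, -0.068] [ 0.6265 -0.1811]
[np.float64(-0.1094337326091937), -0.068] [ 0.4898 -0.2276]
[-0.14, -0.068] [ 0.4609 -0.2375]
blue [572.4702  85.0059] [ 535   46   65   79 2048] [ 0.9797 -0.8418] press frame [ 0.1565 -0.8072]
blue [499.0534 114.86  ] [461  94  60  32 936] [ 0.8856 -0.5978] press frame [ 0.146 -0.546]
blue [269.0615 190.8075] [260 177  22  29 504] [0.657 0.139] press frame [0.167  0.2252]
blue [241.8013 249.3718] [226 232  31  35 468] [0.4758 0.2272] press frame [0.0238 0.3671]
blue [372.2136 286.0015] [356 268  36  36 660] [ 0.3523 -0.1759] press frame [-0.223   0.0253]
```

Call:
{"name": "inch_along", "arguments": {
  "offsets": [
    [[0, 0, 0], [0, 0, -0.05], 0.085],
    [[0, 0, 0], [0, 0, -0.05], 0.085],
    [[0, 0, 0], [0, 0, -0.05], 0.085],
    [[0, 0, 0], [0, 0, -0.05], 0.085],
    [[0, 0, 0], [0, -0.05, 0], 0.085],
    [[0, 0, 0], [0, -0.05, 0], 0.085],
    [[0, 0, 0], [0, -0.05, 0], 0.085],
    [[0, 0, 0], [0, -0.05, 0], 0.085]
  ]
}}

```text
clock: 1.1
ee_pos: [0.1689, -0.4419, 0.4502]
tool_rot: [-0.0, 0.983, 0.182, -0.0]
force: [0.2, 0.9, 1.3]
gripper_width: 0.0847
finger_force: 0.0
```

Call:
{"name": "inch_along", "arguments": {
  "offsets": [
    [[0, 0, -0.1], [0.0475, 0, 0], 0.085],
    [[0, 0, -0.1], [0.0475, 0, 0], 0.085],
    [[0, 0, -0.1], [0.0475, 0, 0], 0.085],
    [[0, 0, -0.1], [0.0475, 0, 0], 0.085],
    [[0, 0, -0.1], [0.0475, 0, 0], 0.085],
    [[0, 0, -0.1], [0.0475, 0, 0], 0.085],
    [[0, 0, -0.1], [0.0475, 0, 0], 0.085],
    [[0, 0, -0.1], [0.0475, 0, 0], 0.085],
    [[0, 0, -0.1], [0.0475, 0, 0], 0.085],
    [[0, 0, -0.1], [0.0475, 0, 0], 0.085],
    [[0, 0, -0.1], [0.0475, 0, 0], 0.085],
    [[0, 0, -0.1], [0.0475, 0, 0], 0.085]
  ]
}}

```text
clock: 2.3
ee_pos: [0.497, -0.0165, 0.4501]
tool_rot: [0.0, 0.708, 0.706, 0.0]
force: [-0.3, -0.6, -0.1]
gripper_width: 0.085
finger_force: 0.0
```

Create go.py:
```python
import sys;from h import *
np.set_printoptions(precision=4,suppress=True)
# go.py x y z [yaw of tool y]: shift in tool axes needed
s,r=st();t=np.array([float(a) for a in sys.argv[1:4]]);M=r.as_matrix()
print("tool shift",M.T@(t-s["ee_pos"]),"tool y ang",np.arctan2(M[1,1],M[0,1]),"z",M[:,2],"F",s["force"],"q",s["joint_positions"])
```

```bash
python3 go.py .4606 .0666 .45
```

```text
tool shift [ 0.083  -0.0366  0.0001] tool y ang -0.0018494868319692936 z [ 0.0001  0.     -1.    ] F [-0.2973 -0.6103 -0.098 ] q [-0.2375 -0.1951  1.7203  0.      1.6164 -0.2357]
```

Call:
{"name": "inch_along", "arguments": {
  "offsets": [
    [[0, 0, 0], [0.0415, -0.0183, 0], 0.085],
    [[0, 0, 0], [0.0415, -0.0183, 0], 0.085],
    [[0, 0, -0.11], [0, 0, 0.05], 0.085],
    [[0, 0, -0.11], [0, 0, 0.05], 0.085],
    [[0, 0, -0.11], [0, 0, 0.05], 0.085],
    [[0, 0, 0], [0, 0, 0.05], 0.085],
    [[0, 0, 0], [0, 0, 0], 0.085],
    [[0, 0, 0], [0, 0, 0], 0.085]
  ]
}}

```text
clock: 3.1
ee_pos: [0.4607, 0.0648, 0.2508]
tool_rot: [-0.0, 0.584, 0.812, -0.0]
force: [0.0, -0.1, 0.4]
gripper_width: 0.0848
finger_force: 0.0
```

```bash
python3 go.py .4606 .0666 .107; python3 -c "
from m import *
cv2.imwrite('pics/a1.png',cv2.resize(S['pixels'][180:320,230:400,::-1],None,fx=3.5,fy=3.5))"
```

```text
tool shift [0.0017 0.0006 0.1438] tool y ang 0.3238753766105034 z [-0.0009  0.0001 -1.    ] F [ 0.0296 -0.0951  0.4164] q [-0.079  -0.1923  2.0726  0.      1.2622 -0.4028]
```

View pics/a1.png

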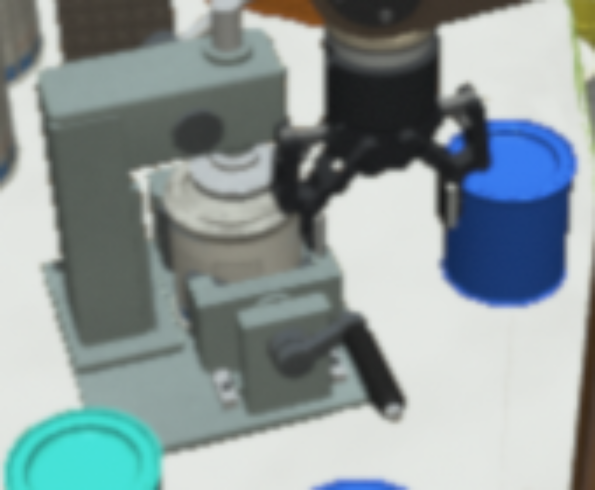

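The open fingers straddle the sleeve, which runs from (350,320) to (395,410) in the crop. They are aligned across x, so I'll descend and pinch.

Call:
{"name": "inch_along", "arguments": {
  "offsets": [
    [[0, 0, 0], [0, 0, 0.04], 0.085],
    [[0, 0, 0], [0, 0, 0.04], 0.085],
    [[0, 0, 0], [0, 0, 0.035], 0.085],
    [[0, 0, 0], [0, 0, 0.025], 0.085],
    [[0, 0, 0], [0, 0, 0], 0.085],
    [[0, 0, 0], [0, 0, 0], 0.02],
    [[0, 0, 0], [0, 0, 0], 0.02],
    [[0, 0, 0], [0, 0, 0], 0.02],
    [[0, 0, 0], [0, 0, 0], 0.02],
    [[0, 0, 0], [0, 0, 0], 0.02]
  ]
}}

```text
clock: 4.2
ee_pos: [0.4623, 0.0649, 0.1118]
tool_rot: [0.002, 0.584, 0.812, 0.002]
force: [2.5, 1.2, 1.5]
gripper_width: 0.023
finger_force: 58.6
```

Create cr.py:
```python
from h import *
np.set_printoptions(precision=4,suppress=True)
y=.328;O=np.array([.5715,-.128]);Rz=np.array([[np.cos(y),-np.sin(y)],[np.sin(y),np.cos(y)]])
s,r=st();e=s["ee_pos"];p=Rz.T@(e[:2]-O);f=Rz.T@s["force"][:2];M=r.as_matrix()
th=np.arctan2(-p[0],e[2]-.085)
print("press xy",p,"z",e[2],"theta",th,"rad",np.hypot(p[0],e[2]-.085),"F press",f,s["force"][2],"w",s["gripper_width"],s["finger_force"],"clk",s["clock"],"yaw",np.arctan2(M[1,1],M[0,1]),"tz",M[:,2])
```

```bash
python3 cr.py
```

```text
press xy [-0.0412  0.2178] z 0.1117684761476558 theta 0.9946138209789158 rad 0.049132087688749916 F press [2.7237 0.3366] 1.4690217860904187 w 0.02302953272338251 58.644325733184814 clk 4.2 yaw 0.323215298085895 tz [ 0.005   0.0005 -1.    ]
```

```bash
python3 -c "
import numpy as np
for d in np.arange(1.05,7.2,.2): print(round(d,2),np.round([-.05*(np.sin(d+.2)-np.sin(d)),-.05*(np.cos(d+.2)-np.cos(d))],4))"
```

```text
1.05 [-0.0041  0.0091]
1.25 [-0.0022  0.0097]
1.45 [-0.0002  0.01  ]
1.65 [0.0018 0.0098]
1.85 [0.0037 0.0093]
2.05 [0.0055 0.0084]
2.25 [0.007  0.0071]
2.45 [0.0083 0.0056]
2.65 [0.0092 0.0038]
2.85 [0.0098 0.0019]
3.05 [ 0.01   -0.0001]
3.25 [ 0.0098 -0.0021]
3.45 [ 0.0092 -0.004 ]
3.65 [ 0.0082 -0.0057]
3.85 [ 0.0069 -0.0072]
4.05 [ 0.0053 -0.0084]
4.25 [ 0.0035 -0.0093]
4.45 [ 0.0016 -0.0099]
4.65 [-0.0004 -0.01  ]
4.85 [-0.0023 -0.0097]
5.05 [-0.0042 -0.009 ]
5.25 [-0.0059 -0.008 ]
5.45 [-0.0074 -0.0067]
5.65 [-0.0086 -0.0051]
5.85 [-0.0094 -0.0033]
6.05 [-0.0099 -0.0013]
6.25 [-0.01    0.0007]
6.45 [-0.0096  0.0026]
6.65 [-0.0089  0.0045]
6.85 [-0.0078  0.0062]
7.05 [-0.0065  0.0076]
```

Call:
{"name": "inch_along", "arguments": {
  "offsets": [
    [[0, 0, 0], [0, -0.0040, 0.0091], 0.02],
    [[0, 0, 0], [0, -0.0022, 0.0097], 0.02],
    [[0, 0, 0], [0, -0.0003, 0.01], 0.02],
    [[0, 0, 0], [0, 0.0018, 0.0098], 0.02],
    [[0, 0, 0], [0, 0, 0], 0.02]
  ]
}}

```text
clock: 4.7
ee_pos: [0.4607, 0.0643, 0.0731]
tool_rot: [0.004, 0.584, 0.811, 0.005]
force: [9.9, 7.6, -1.5]
gripper_width: 0.023
finger_force: 58.9
```

```bash
python3 cr.py
```

```text
press xy [-0.0429  0.2177] z 0.07306455203839686 theta 1.8421303435881375 rad 0.04453244778956369 F press [11.7744  4.0017] -1.5359374696685126 w 0.02304244023800395 58.85460287332535 clk 4.7 yaw 0.32244481238517914 tz [ 0.0128  0.0028 -0.9999]
```

Call:
{"name": "inch_along", "arguments": {
  "offsets": [
    [[0, 0, 0], [0, 0.0077, 0.0089], 0.02],
    [[0, 0, 0], [0, 0.0063, 0.0077], 0.02],
    [[0, 0, 0], [0, 0.0078, 0.0063], 0.02],
    [[0, 0, 0], [0, 0.0088, 0.0046], 0.02],
    [[0, 0, 0], [0, 0, 0], 0.02]
  ]
}}

```text
clock: 5.2
ee_pos: [0.4873, 0.0732, 0.0446]
tool_rot: [0.001, 0.584, 0.812, 0.001]
force: [4.7, 3.1, 2.2]
gripper_width: 0.0234
finger_force: 59.3
```

```bash
python3 cr.py
```

```text
press xy [-0.0149  0.2176] z 0.04455134815310612 theta 2.7884284183044024 rad 0.043109223691679834 F press [5.4532 1.4222] 2.248376934824163 w 0.02338288226540544 59.27998334169388 clk 5.2 yaw 0.3237043958129325 tz [ 0.0035  0.0004 -1.    ]
```

Call:
{"name": "inch_along", "arguments": {
  "offsets": [
    [[0, 0, 0], [0, 0.0096, 0.0025], 0.02],
    [[0, 0, 0], [0, 0.01, 0.0007], 0.02],
    [[0, 0, 0], [0, 0.01, -0.0013], 0.02],
    [[0, 0, 0], [0, 0.0095, -0.0032], 0.02],
    [[0, 0, 0], [0, 0.0087, -0.005], 0.02],
    [[0, 0, 0], [0, 0.0075, -0.0065], 0.02],
    [[0, 0, 0], [0, 0, 0], 0.02]
  ]
}}

```text
clock: 5.9
ee_pos: [0.5369, 0.0898, 0.0539]
tool_rot: [-0.0, 0.584, 0.812, -0.001]
force: [6.2, -1.3, -9.4]
gripper_width: 0.0229
finger_force: 60.4
```

```bash
python3 cr.py
```

```text
press xy [0.0374 0.2174] z 0.0538971523085146 theta -2.26456966598133 rad 0.04864054593195059 F press [ 5.4372 -3.2358] -9.440330339576118 w 0.02290449824352723 60.36307364702225 clk 5.9 yaw 0.3240766391961775 tz [-0.0015 -0.0012 -1.    ]
```

Call:
{"name": "inch_along", "arguments": {
  "offsets": [
    [[0, 0, 0], [0, 0.0078, -0.0055], 0.02],
    [[0, 0, 0], [0, 0.0052, -0.0085], 0.02],
    [[0, 0, 0], [0, 0.0034, -0.0094], 0.02],
    [[0, 0, 0], [0, 0.0014, -0.0099], 0.02],
    [[0, 0, 0], [0, -0.0006, -0.01], 0.02],
    [[0, 0, 0], [0, -0.0025, -0.0097], 0.02],
    [[0, 0, 0], [0, 0, 0], 0.02]
  ]
}}

```text
clock: 6.6
ee_pos: [0.5495, 0.0941, 0.11]
tool_rot: [-0.001, 0.584, 0.812, -0.003]
force: [-3.3, -6.6, 0.2]
gripper_width: 0.0228
finger_force: 61.5
```

```bash
python3 cr.py
```

```text
press xy [0.0507 0.2173] z 0.10996319913996193 theta -1.1134444200669358 rad 0.05653234751868193 F press [-5.2142 -5.2263] 0.2467962323076318 w 0.0228340387548225 61.513161063194275 clk 6.6 yaw 0.32453849572559745 tz [-0.0057 -0.0029 -1.    ]
```

Call:
{"name": "inch_along", "arguments": {
  "offsets": [
    [[0, 0, 0], [0, -0.0052, -0.0087], 0.02],
    [[0, 0, 0], [0, -0.0063, -0.0077], 0.02],
    [[0, 0, 0], [0, -0.0077, -0.0063], 0.02],
    [[0, 0, 0], [0, -0.0088, -0.0046], 0.02],
    [[0, 0, 0], [0, -0.0096, -0.0027], 0.02],
    [[0, 0, 0], [0, -0.01, -0.0007], 0.02],
    [[0, 0, 0], [0, 0, 0], 0.02]
  ]
}}

```text
clock: 7.3
ee_pos: [0.5058, 0.0795, 0.141]
tool_rot: [0.001, 0.584, 0.812, -0.0]
force: [1.2, -4.6, -4.9]
gripper_width: 0.0228
finger_force: 61.0
```

```bash
python3 cr.py
```

```text
press xy [0.0047 0.2176] z 0.14101814223766843 theta -0.08339516850085585 rad 0.05621350452492038 F press [-0.3426 -4.7768] -4.885725222444913 w 0.02275134152239779 61.015750765800476 clk 7.3 yaw 0.3241323610205297 tz [ 0.0008 -0.0013 -1.    ]
```

Call:
{"name": "inch_along", "arguments": {
  "offsets": [
    [[0, 0, 0], [0, -0.01, 0.0012], 0.02],
    [[0, 0, 0], [0, -0.0096, 0.0028], 0.02],
    [[0, 0, 0], [0, -0.0046, 0.002], 0.02],
    [[0, 0, 0], [0, 0, 0], 0.02]
  ]
}}

```text
clock: 7.7
ee_pos: [0.4847, 0.0724, 0.136]
tool_rot: [0.002, 0.584, 0.812, 0.001]
force: [4.3, -1.8, -4.2]
gripper_width: 0.0229
finger_force: 61.1
```

```bash
python3 cr.py
```

```text
press xy [-0.0176  0.2177] z 0.1359694195296662 theta 0.33230733032362336 rad 0.053919224275567924 F press [ 3.5087 -3.0446] -4.22873781678692 w 0.02287942624413842 61.13854140043259 clk 7.7 yaw 0.3239280305811734 tz [ 0.0049  0.0001 -1.    ]
```

Call:
{"name": "inch_along", "arguments": {
  "offsets": [
    [[0, 0, 0], [0, -0.0045, 0.0024], 0.02],
    [[0, 0, 0], [0, -0.0042, 0.0028], 0.02],
    [[0, 0, 0], [0, 0, 0], 0.02]
  ]
}}

```text
clock: 8.0
ee_pos: [0.477, 0.0699, 0.131]
tool_rot: [0.002, 0.584, 0.812, 0.002]
force: [4.6, -1.1, -3.5]
gripper_width: 0.0235
finger_force: 61.2
```

```bash
python3 cr.py
```

```text
press xy [-0.0257  0.2178] z 0.13104299027756325 theta 0.5097911394905459 rad 0.05275038960276662 F press [ 4.0263 -2.5784] -3.459969775374759 w 0.023480039969229732 61.22215926647186 clk 8.0 yaw 0.32388684295553727 tz [ 0.0058  0.0005 -1.    ]
```

Call:
{"name": "inch_along", "arguments": {
  "offsets": [
    [[0, 0, 0], [0, -0.0039, 0.0031], 0.02],
    [[0, 0, 0], [0, -0.0036, 0.0035], 0.02],
    [[0, 0, 0], [0, 0, 0], 0.02]
  ]
}}

```text
clock: 8.3
ee_pos: [0.4713, 0.0679, 0.1258]
tool_rot: [0.003, 0.584, 0.812, 0.003]
force: [6.2, 1.5, -0.5]
gripper_width: 0.0231
finger_force: 61.6
```

```bash
python3 cr.py
```

```text
press xy [-0.0317  0.2177] z 0.12576130099328195 theta 0.6614196036601362 rad 0.05165405338855909 F press [ 6.3014 -0.6068] -0.4860488853761617 w 0.023110110887526146 61.59418076276779 clk 8.3 yaw 0.3235450517859439 tz [ 0.0093  0.0017 -1.    ]
```

Call:
{"name": "inch_along", "arguments": {
  "offsets": [
    [[0, 0, 0], [0, -0.0033, 0.0036], 0.02],
    [[0, 0, 0], [0, 0, 0], 0.02]
  ]
}}

```text
clock: 8.5
ee_pos: [0.4696, 0.0673, 0.1237]
tool_rot: [0.004, 0.584, 0.812, 0.005]
force: [5.7, 3.6, 4.6]
gripper_width: 0.023
finger_force: 62.1
```

```bash
python3 cr.py
```

```text
press xy [-0.0335  0.2177] z 0.12372567302518984 theta 0.7135410215124128 rad 0.051221117436561686 F press [6.5743 1.5774] 4.563008413228474 w 0.023010418626524715 62.1221199631691 clk 8.5 yaw 0.3231517331697152 tz [ 0.0127  0.0028 -0.9999]
```

Call:
{"name": "inch_along", "arguments": {
  "offsets": [
    [[0, 0, 0], [0, -0.003, 0.0038], 0.02],
    [[0, 0, 0], [0, 0, 0], 0.02]
  ]
}}

```text
clock: 8.7
ee_pos: [0.468, 0.0668, 0.1215]
tool_rot: [0.005, 0.584, 0.812, 0.006]
force: [5.5, 4.6, 10.7]
gripper_width: 0.0231
finger_force: 62.7
```

```bash
python3 cr.py
```

```text
press xy [-0.0352  0.2177] z 0.12150579930701327 theta 0.7677006061954527 rad 0.050737066526282244 F press [6.7086 2.5657] 10.655380682065402 w 0.0231417933295417 62.71792262792587 clk 8.7 yaw 0.32300410401607726 tz [ 0.0154  0.0037 -0.9999]
```

Call:
{"name": "inch_along", "arguments": {
  "offsets": [
    [[0, 0, 0], [0, -0.0010, 0.0015], 0.02],
    [[0, 0, 0], [0, 0, 0], 0.02],
    [[0, 0, 0], [0, 0, 0], 0.02]
  ]
}}

```text
clock: 9.0
ee_pos: [0.4678, 0.0667, 0.1211]
tool_rot: [0.006, 0.584, 0.812, 0.007]
force: [4.3, 5.7, 15.2]
gripper_width: 0.0229
finger_force: 63.2
```

```bash
python3 cr.py
```

```text
press xy [-0.0354  0.2177] z 0.12114582323028679 theta 0.775109229491906 rad 0.050599981048432045 F press [5.8996 4.0522] 15.205843482192284 w 0.022912505589733234 63.215483129024506 clk 9.0 yaw 0.3228880187874866 tz [ 0.0169  0.0042 -0.9998]
```

Call:
{"name": "inch_along", "arguments": {
  "offsets": [
    [[0, 0, 0], [0, 0, 0], 0.085],
    [[0, 0, 0], [0, 0, 0], 0.085],
    [[0, 0, 0], [0, 0, 0], 0.085],
    [[0, 0, 0], [0, 0, 0], 0.085],
    [[0, 0, 0], [0, 0, -0.03], 0.085],
    [[0, 0, 0], [0, 0, -0.05], 0.085],
    [[0, 0, 0], [0, 0, -0.05], 0.085],
    [[0, 0, 0], [0, 0, -0.05], 0.085],
    [[0, 0, 0], [0, 0, -0.05], 0.085],
    [[0, 0, 0], [0, 0, -0.05], 0.085],
    [[0, 0, 0], [0, 0, -0.05], 0.085],
    [[0, 0, 0], [0, 0, 0], 0.085]
  ]
}}

```text
clock: 10.2
ee_pos: [0.4625, 0.0649, 0.4526]
tool_rot: [0.006, 0.584, 0.812, 0.004]
force: [0.2, 0.4, 0.2]
gripper_width: 0.085
finger_force: 0.0
```

```bash
python3 -c "
from m import *
cv2.imwrite('pics/a2.png',cv2.resize(np.hstack([S['pixels'][160:310,230:380,::-1],T['pixels'][160:310,270:420,::-1]]),None,fx=2.6,fy=2.6,interpolation=cv2.INTER_CUBIC))"
```

```text
(no output)
```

View pics/a2.png

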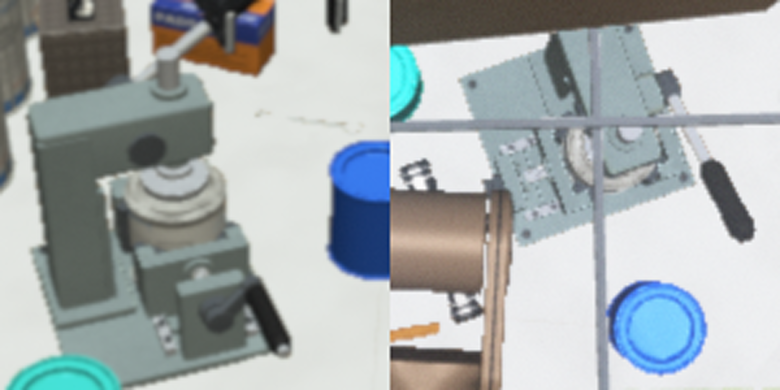

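The picture shows the jaw closed onto the can with the lid still proud, and the crank stays where I left it. Next is the lever.

Call:
{"name": "inch_along", "arguments": {
  "offsets": [
    [[0, 0, 0], [-0.048, -0.0107, 0], 0.085],
    [[0, 0, 0], [-0.048, -0.0107, 0], 0.085],
    [[0, 0, 0], [-0.048, -0.0107, 0], 0.085],
    [[0, 0, 0], [-0.048, -0.0107, 0], 0.085],
    [[0, 0, 0], [-0.048, -0.0107, 0], 0.085],
    [[0, 0, 0], [-0.048, -0.0107, 0], 0.085],
    [[0, 0, 0.142], [0, 0, 0], 0.085],
    [[0, 0, 0.142], [0, 0, 0], 0.085],
    [[0, 0, 0.142], [0, 0, 0], 0.085],
    [[0, 0, 0.142], [0, 0, 0], 0.085],
    [[0, 0, 0.142], [0, 0, 0], 0.085],
    [[0, 0, 0.142], [0, 0, 0], 0.085]
  ]
}}

```text
clock: 11.5
ee_pos: [0.4915, -0.2282, 0.4404]
tool_rot: [-0.003, 0.869, 0.495, -0.001]
force: [-0.3, -0.5, -0.2]
gripper_width: 0.0852
finger_force: 0.0
```

Call:
{"name": "inch_along", "arguments": {
  "offsets": [
    [[0, 0, 0.142], [0, 0, 0], 0.085],
    [[0, 0, 0.142], [0, 0, 0], 0.085],
    [[0, 0, 0.142], [0, 0, 0], 0.085],
    [[0, 0, 0.142], [0, 0, 0], 0.085],
    [[0, 0, 0.142], [0, 0, 0], 0.085],
    [[0, 0, 0], [0, 0, 0], 0.085],
    [[0, 0, 0], [0, 0, 0], 0.085]
  ]
}}

```text
clock: 12.2
ee_pos: [0.4917, -0.2283, 0.4417]
tool_rot: [-0.001, 0.986, 0.167, -0.001]
force: [0.1, -0.4, 0.5]
gripper_width: 0.0851
finger_force: 0.0
```

```bash
python3 go.py .4928 -.2288 .327
```

Run:
```python
from m import *
np.set_printoptions(precision=4,suppress=True)
im=S["pixels"];print(proj(S,[[.4928,-.2288,.3208],[.4928,-.2288,.327]]),proj(T,[[.4928,-.2288,.3208]]))
cv2.imwrite('pics/a3.png',cv2.resize(np.hstack([im[80:230,250:400,::-1],T['pixels'][150:300,330:480,::-1]]),None,fx=2.6,fy=2.6,interpolation=cv2.INTER_CUBIC))
```

```text
tool shift [0.0011 0.0012 0.1147] tool y ang -1.2351073941674058 z [-0.0033  0.0024 -1.    ] F [ 0.1332 -0.3846  0.5297] q [-0.6219 -0.0886  1.6401  0.      1.5942  0.6132]
[[325.3119 155.4778]
 [325.2759 153.4982]] [[400.8806 238.2642]]
```

View pics/a3.png

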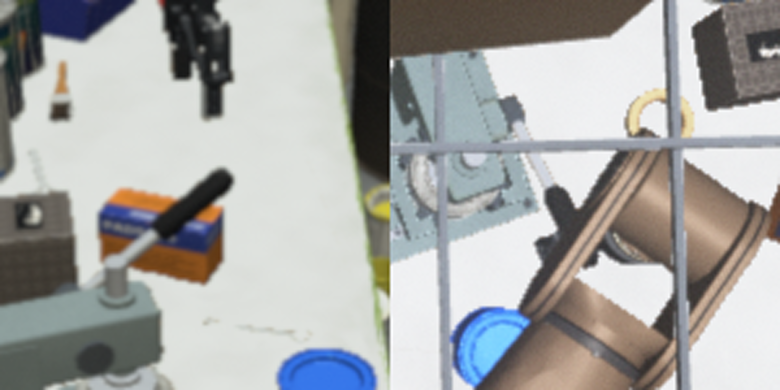

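The hand is above the lever grip, whose middle is near (324,159) in the scene, against a predicted (325,155). I'll descend and pinch.

Call:
{"name": "inch_along", "arguments": {
  "offsets": [
    [[0, 0, 0], [0.001, 0.001, 0.04], 0.085],
    [[0, 0, 0], [0, 0, 0.04], 0.085],
    [[0, 0, 0], [0, 0, 0.025], 0.085],
    [[0, 0, 0], [0, 0, 0.012], 0.085],
    [[0, 0, 0], [0, 0, 0], 0.085],
    [[0, 0, 0], [0, 0, 0], 0.02],
    [[0, 0, 0], [0, 0, 0], 0.02],
    [[0, 0, 0], [0, 0, 0], 0.02],
    [[0, 0, 0], [0, 0, 0], 0.02],
    [[0, 0, 0], [0, 0, 0], 0.02]
  ]
}}

```text
clock: 13.3
ee_pos: [0.492, -0.2261, 0.3285]
tool_rot: [-0.005, 0.986, 0.166, -0.002]
force: [-7.6, 10.2, 6.5]
gripper_width: 0.0254
finger_force: 58.3
```

```bash
python3 cr.py
```

Run:
```python
from m import *
im=S["pixels"]
cv2.imwrite('pics/a4.png',cv2.resize(im[100:220,260:420,::-1],None,fx=4,fy=4,interpolation=cv2.INTER_CUBIC))
```

```text
press xy [-0.1069 -0.0673] z 0.32846745797766147 theta 0.41371092729895304 rad 0.2659000342936863 F press [-3.9337 12.0773] 6.484707000966075 w 0.02542293922629727 58.27466544051276 clk 13.3 yaw -1.2380420957157137 tz [-0.0049  0.0084 -1.    ]
```

View pics/a4.png

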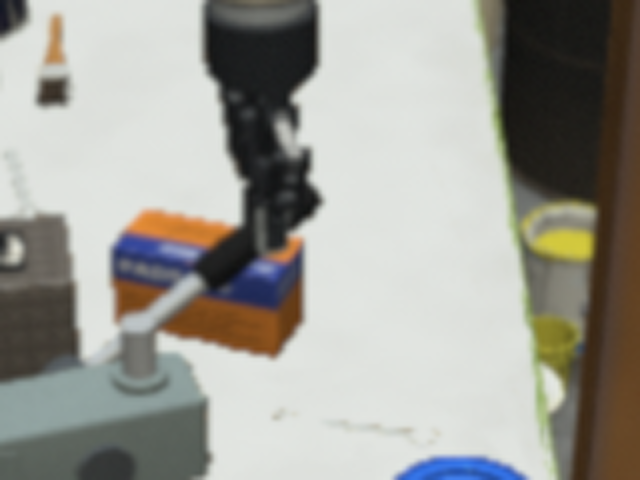

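The fingers hold the black grip around its middle, near (265,235) in the crop. Now I'll pull down along the lever's arc.

Call:
{"name": "inch_along", "arguments": {
  "offsets": [
    [[0, 0, 0], [-0.004, -0.002, 0.007], 0.02],
    [[0, 0, 0], [-0.005, -0.001, 0.008], 0.02],
    [[0, 0, 0], [-0.0075, 0, 0.0158], 0.02],
    [[0, 0, 0], [-0.006, 0, 0.0164], 0.02],
    [[0, 0, 0], [0, 0, 0], 0.02]
  ]
}}

```text
clock: 13.9
ee_pos: [0.4705, -0.2331, 0.2807]
tool_rot: [-0.001, 0.986, 0.165, -0.0]
force: [-4.7, 4.5, 8.5]
gripper_width: 0.0254
finger_force: 58.7
```

```bash
python3 cr.py
```

```text
press xy [-0.1295 -0.067 ] z 0.28066840905801244 theta 0.5847094622211145 rad 0.23465027622969728 F press [-3.0519  5.7716] 8.52732583836783 w 0.025381314302814532 58.72216700754507 clk 13.9 yaw -1.2389787970537662 tz [-0.0003  0.0013 -1.    ]
```

Call:
{"name": "inch_along", "arguments": {
  "offsets": [
    [[0, 0, 0], [-0.0043, -0.001, 0.0169], 0.02],
    [[0, 0, 0], [-0.0015, 0, 0.0086], 0.02],
    [[0, 0, 0], [-0.0011, 0, 0.0087], 0.02],
    [[0, 0, 0], [0, 0, 0], 0.02]
  ]
}}

```text
clock: 14.3
ee_pos: [0.4643, -0.2352, 0.2484]
tool_rot: [0.0, 0.986, 0.165, 0.0]
force: [-5.7, 4.0, 10.3]
gripper_width: 0.0253
finger_force: 58.2
```

```bash
python3 cr.py
```

```text
press xy [-0.136 -0.067] z 0.24835042741432564 theta 0.6942102497529803 rad 0.21254111065683085 F press [-4.1057  5.5757] 10.30167535390914 w 0.025288434631994726 58.22230882804433 clk 14.3 yaw -1.2388244924176595 tz [ 0.0008 -0.0007 -1.    ]
```

Call:
{"name": "inch_along", "arguments": {
  "offsets": [
    [[0, 0, 0], [0, -0.001, 0.006], 0.02],
    [[0, 0, 0], [0, 0, 0.006], 0.02],
    [[0, 0, 0], [0, 0, 0], 0.02]
  ]
}}

```text
clock: 14.6
ee_pos: [0.4637, -0.2354, 0.2372]
tool_rot: [0.002, 0.986, 0.165, -0.0]
force: [-8.5, 0.2, 10.4]
gripper_width: 0.0258
finger_force: 58.2
```

```bash
python3 cr.py
```

```text
press xy [-0.1366 -0.0669] z 0.23720262454479218 theta 0.731542535949149 rad 0.20453360041162175 F press [-8.0416  2.9043] 10.407127120371621 w 0.025772341566987152 58.17951614073536 clk 14.6 yaw -1.2385340690689508 tz [-0.0004 -0.0037 -1.    ]
```

Call:
{"name": "inch_along", "arguments": {
  "offsets": [
    [[0, 0, 0], [0, 0, 0.004], 0.02],
    [[0, 0, 0], [0, 0, 0], 0.02]
  ]
}}

```text
clock: 14.8
ee_pos: [0.4636, -0.2354, 0.2335]
tool_rot: [0.002, 0.986, 0.165, -0.001]
force: [-8.0, 0.6, 11.8]
gripper_width: 0.0256
finger_force: 58.2
```

```bash
python3 cr.py
```

```text
press xy [-0.1367 -0.0669] z 0.23349348818911003 theta 0.7440686936015934 rad 0.2018345205462763 F press [-7.3724  3.1024] 11.817607856279672 w 0.02563196816626803 58.193130039653624 clk 14.8 yaw -1.2385280361984161 tz [-0.0007 -0.0035 -1.    ]
```

Call:
{"name": "inch_along", "arguments": {
  "offsets": [
    [[0, 0, 0], [-0.0015, 0, 0.003], 0.02],
    [[0, 0, 0], [0, 0, 0], 0.02]
  ]
}}

```text
clock: 15.0
ee_pos: [0.4635, -0.2354, 0.2311]
tool_rot: [0.002, 0.986, 0.165, 0.002]
force: [-4.7, 2.2, 12.1]
gripper_width: 0.0258
finger_force: 58.3
```

```bash
python3 cr.py
```

```text
press xy [-0.1368 -0.0669] z 0.2311180603109139 theta 0.7525641549411135 rad 0.20017855296647974 F press [-3.7283  3.5452] 12.050723551357162 w 0.025848286771286606 58.28372896256042 clk 15.0 yaw -1.2390601998508242 tz [ 0.0037 -0.0026 -1.    ]
```

Call:
{"name": "inch_along", "arguments": {
  "offsets": [
    [[0, 0, 0], [0, 0, 0.003], 0.02],
    [[0, 0, 0], [0, 0, 0], 0.02]
  ]
}}

```text
clock: 15.2
ee_pos: [0.4635, -0.2354, 0.2282]
tool_rot: [0.002, 0.986, 0.165, 0.001]
force: [-5.6, 2.8, 12.3]
gripper_width: 0.0256
finger_force: 58.3
```

```bash
python3 cr.py
```

```text
press xy [-0.1368 -0.0669] z 0.2281669883437264 theta 0.762760633042383 rad 0.19803675696118142 F press [-4.3729  4.4643] 12.259418003473092 w 0.025584605171648962 58.33671371321543 clk 15.2 yaw -1.2388741420569183 tz [ 0.0033 -0.0027 -1.    ]
```

Call:
{"name": "inch_along", "arguments": {
  "offsets": [
    [[0, 0, 0], [0, 0, 0.002], 0.02],
    [[0, 0, 0], [0, 0, 0], 0.02]
  ]
}}

```text
clock: 15.4
ee_pos: [0.4635, -0.2354, 0.2263]
tool_rot: [0.002, 0.986, 0.165, 0.001]
force: [-5.9, 2.9, 11.2]
gripper_width: 0.0256
finger_force: 58.4
```

```bash
python3 cr.py
```

```text
press xy [-0.1368 -0.0669] z 0.22630766150879877 theta 0.7692758240966849 rad 0.19669374813736623 F press [-4.6535  4.6177] 11.195146238363572 w 0.02564944254844277 58.39612496027257 clk 15.4 yaw -1.2388084559776402 tz [ 0.0032 -0.0026 -1.    ]
```

Call:
{"name": "inch_along", "arguments": {
  "offsets": [
    [[0, 0, 0], [0, 0, 0.002], 0.02],
    [[0, 0, 0], [0, 0, 0], 0.02]
  ]
}}

```text
clock: 15.6
ee_pos: [0.4636, -0.2354, 0.2243]
tool_rot: [0.002, 0.986, 0.165, 0.001]
force: [-5.9, 3.4, 12.5]
gripper_width: 0.0259
finger_force: 58.4
```

```bash
python3 cr.py
```

```text
press xy [-0.1368 -0.0669] z 0.22434611221587472 theta 0.7760979906407935 rad 0.19525770175095689 F press [-4.5049  5.0765] 12.456303837842848 w 0.025874755959782995 58.436204568934045 clk 15.6 yaw -1.2388291107056786 tz [ 0.0034 -0.0026 -1.    ]
```

Call:
{"name": "inch_along", "arguments": {
  "offsets": [
    [[0, 0, 0], [0, 0, 0.002], 0.02],
    [[0, 0, 0], [0, 0, 0], 0.02]
  ]
}}

```text
clock: 15.8
ee_pos: [0.4636, -0.2354, 0.2228]
tool_rot: [0.002, 0.986, 0.165, 0.001]
force: [-6.8, 3.1, 15.3]
gripper_width: 0.0256
finger_force: 58.7
```

```bash
python3 cr.py
```

```text
press xy [-0.1367 -0.0669] z 0.22277889365935882 theta 0.781481246906294 rad 0.19409003638703193 F press [-5.464   5.1699] 15.26544055377885 w 0.02561866165963835 58.680470342587796 clk 15.8 yaw -1.2387858508330836 tz [ 0.0033 -0.0026 -1.    ]
```

Call:
{"name": "inch_along", "arguments": {
  "offsets": [
    [[0, 0, 0], [0, 0, 0.002], 0.02],
    [[0, 0, 0], [0, 0, 0], 0.02]
  ]
}}

```text
clock: 16.0
ee_pos: [0.4637, -0.2354, 0.2219]
tool_rot: [0.002, 0.986, 0.165, 0.001]
force: [-8.0, 4.0, 17.8]
gripper_width: 0.0255
finger_force: 59.1
```

```bash
python3 cr.py
```

```text
press xy [-0.1366 -0.067 ] z 0.2218991047604371 theta 0.7844783581670941 rad 0.19342673755267467 F press [-6.3134  6.3555] 17.7832066047695 w 0.025481838076262007 59.100149448931916 clk 16.0 yaw -1.238684253745235 tz [ 0.0032 -0.0026 -1.    ]
```

Call:
{"name": "inch_along", "arguments": {
  "offsets": [
    [[0, 0, 0], [0, 0, 0.0008], 0.02],
    [[0, 0, 0], [0, 0, 0], 0.02],
    [[0, 0, 0], [0, 0, 0], 0.02],
    [[0, 0, 0], [0, 0, 0], 0.02],
    [[0, 0, 0], [0, 0, 0], 0.02],
    [[0, 0, 0], [0, 0, 0], 0.02]
  ]
}}

```text
clock: 16.6
ee_pos: [0.4637, -0.2354, 0.2216]
tool_rot: [0.002, 0.986, 0.165, 0.001]
force: [-9.1, 4.7, 20.4]
gripper_width: 0.0255
finger_force: 59.3
```

```bash
python3 cr.py
```

Run:
```python
from m import *
im=S["pixels"]
cv2.imwrite('pics/a5.png',cv2.resize(im[140:300,220:380,::-1],None,fx=3.7,fy=3.7,interpolation=cv2.INTER_CUBIC))
```

```text
press xy [-0.1366 -0.0669] z 0.2215764391719083 theta 0.7855640325442217 rad 0.19318029788601723 F press [-7.1354  7.3762] 20.352808829173874 w 0.025472757926164873 59.257127033997676 clk 16.6 yaw -1.2386065039590475 tz [ 0.0034 -0.0027 -1.    ]
```

View pics/a5.png

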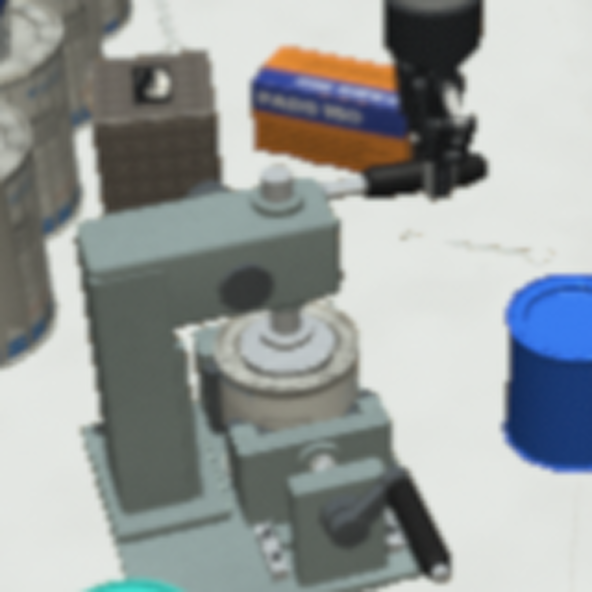

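The lever is about level, at (425,178) in the crop. The pad is down on the lid, which sits inside the rim near (290,340), and the jaw is tight on the can. The vertical force at the grip is 20 N and steady against hard resistance, so I'm handing in.

```bash
python3 -c "
from workcell import arm
print(arm.hand_in())"
```

```text
the job is handed in; nothing more can be done
None
```

I handed the job in at about 17 s with the can clamped, the lid looking fully home and the arm still holding the lever down at about 20 N; `arm.hand_in()` gave no verdict, and the clamp force and lid height were judged by feel and camera only.

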